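Slide the bearing-ball dish to the fitting mark, lift it and turn its lip to the deck

ROBOT

A 7-joint arm with a two-finger parallel gripper is mounted at the origin on a cart in front of the work surface, level with it; the furniture and walls round the work are solid. World frame = base frame: x ahead of the robot, y to its left, z up, the work surface at z = 0. Lengths are in m, angles in rad, forces in N, time in s.
With the tool pointing down it reaches from about 0.4 to 0.875 m from the base axis. Payload 6.5 kg.
Tool frame: the origin (TCP) lies midway between the tips of the shut fingers; the grasp point (between the pads) lies 19 mm behind it; z points along the fingers, x is the direction in which the jaws open and shut, and the axes are right-handed (so a half turn about z gives the same grasp; the last joint's range is limited). The gripper opens to 85 mm and grips with 20 to 120 N. Pads are 22 mm wide; open, the fingers measure 114 mm over their backs; the gripper's body (76 mm by 85 mm) begins 54 mm behind the grasp point. The pads swing forward as they close: fully open they stand 13 mm farther back than shut.
Start: joints at [-1.204, 0.536, -0.004, 1.538, 0.003, 1.067, -0.071], TCP at [0.273, 0.59, 0.231] pointing down, gripper open.
Joint ranges: [-2.7, 2.7], [-0.37, 2.16], [-1.27, 1.26], [0.24, 2.4], [-1.31, 4.45], [0.19, 1.91], [-2.76, 2.76]. Speed limits (rad/s): [2.39, 2.39, 3.14, 3.14, 3.14, 3.14, 3.14].

INTERFACE

Orientations are given as a 3x3 rotation matrix whose columns are the frame's x, y, z axes.
In Python, from bench import state, cams, job gives the robot as it stands.
- The arm moves only by the tool carry_out, never from a script. Its argument "commands" is a list that holds one entry, the list of rows, each a list of 7 numbers: the turn, a rotation vector about the tool's x, y, z in rad, then the shift along the tool's x, y, z in m, then the finger opening in m, from 0 to 0.0854. A call has 1 to 8 rows; each row is the pose to reach, as a shift and turn from the pose measured when the call began, along the tool's axes at that moment; what a row does not reach only later rows make up. A row lasts 1/10 s, in which the tool goes at most 50 mm and 8.59 degrees, less where a joint would pass 70% of its speed; a pose out of reach is approached as far as the arm can. A call with a gripper value outside its range is refused whole. The fingers move at their own pace and stop on an object; the grip force is fixed at half the most. Time passes only in rows, so rows that repeat a pose let the fingers close. It gives the time, the measured TCP pose, the force and the opening at its end, in the units of the state.
- state(): the state, without advancing time (a new reading comes with each control period).
- cams.snapshot(name): name is "side" or "top" or "wrist"; returns (picture, depth): 420x560x3 uint8, red, green, blue; 420x560 float32, m along the optical axis (not along the pixel's ray), 0 where there is no reading.
- cams.camera_params(name): a dict with "K" (3x3 intrinsics, pixels), "rvec" (rotation vector, rad) and "tvec" (3), from world to camera coordinates, as OpenCV has them. Camera axes: x right, y down, z forward; pixel columns grow to the right and rows downward; lengths in m; the calibration is good to about 2 mm. The wrist camera is an equidistant fisheye: a pixel r from the principal point sees the ray r / f radians off the axis. A picture is of the moment at which its call begins: read the wrist's pose just before it. camera_params takes no time and is no camera call; for the wrist camera it gives the pose at the moment of the call.
- job.finish_job(): hands the job in, once; it reports no verdict.
The state is a dict: "clock": time; "joints": joint angles; "joint_velocities": joint speeds; "tau": joint torques, N m; "eef_pos": TCP position; "ee_rot": TCP orientation; "force": force on the tool from outside, world axes, zero at the start; "ft_torque": the same for the moment, N m; "gripper_width": opening from 0.0 (shut) to 1.0 (fully open).
Only numpy, scipy, OpenCV 4.12 (cv2) and the standard library are available. Lean on these libraries where they do the work, as an engineer would, in place of code of your own. Each camera call takes 0.05 s, during which the arm holds its last target.

TASK

A shallow dish with a loose steel bearing ball stands on the white ring: take it by its upright black grip and slide it along the surface, without lifting or turning it, until it rests centred on the yellow ring, and let it come to rest there for a moment. Then lift it straight up about 10 cm and only after that turn it level through a quarter turn about its own centre, so that it stays over the yellow ring and its brass lip points the way the yellow arrow does, toward the track deck. Keep the ball in the middle of the dish all the time, leave the other things alone, and finish still holding the dish there, level and still, so that the fitter can take the ball.

Things in the scene. Friction and masses are not known exactly. Their poses are not given: they have to be found in the camera images.
- pan: round aluminium dish, 95 mm across, 18 mm high at the rim, about 120 g, loose. Origin: centre of its underside; z up, +x toward the brass lip, -x toward the black grip. Its inside is a shallow cone rising 9 to 10 degrees from the middle (4 mm above the underside): the ball stays in the middle unless the dish is tilted or jerked. At the start the grip points to the robot's right (-y) within 10 degrees
- pan_grip (a point): point in the dish's upright black grip, 73 mm from the dish centre along the dish's -x, 36 mm above its underside. The grip is a block 36 mm long along the dish's x (-91 to -55 mm), 12 mm thick along y, from z = 6 to 52 mm; pinch it across its thickness from above, with fingertips down to about 15 to 20 mm over the surface
- pan_lip (a point): tip of the dish's brass lip, 60 mm from the dish centre along the dish's +x
- ball_center (a point): centre of the polished steel ball, 16 mm across, 17 g, lying loose in the middle of the dish
- fit_mark: yellow ring painted flat on the surface (117 mm outside, 107 mm inside diameter, no height to speak of), with a yellow arrow inside; origin at its centre; the arrow points along its +x, roughly toward the deck (world +x, within 8 degrees). It may lie left or right of the dish, 24 to 44 cm away, with nothing in the way between
- park_mark: white painted ring of the same size without an arrow, on which the dish stands at the start; origin at its centre. Behind the marks the deck's white front bar, 68 mm high, has its face at world x = 0.576; in front the panel, 40 mm high, ends at x = 0.387: open the fingers only to about 50 mm round the grip
- screwdriver_yellow: bystander, leave alone: yellow-handled screwdriver, 139 mm long, 14 mm high, lying along the front edge
- track_rubber: bystander, leave alone: brown rubbing block 23x52x13 mm lying near the front edge
- battery_1: bystander, leave alone: black and tan battery cell, 50 mm long, 14 mm across, lying near the front edge
- glue_bottle: bystander, leave alone: white bottle with blue cap, 32 mm across, 83 mm high, standing at the left

How it is judged:
On the way, in this order (a step that is already met when the one before it is completed fails the run):
1. the dish rests on the surface, centred on the yellow ring within 20 mm, not yet turned (its lip still at least 50 degrees from the arrow's line) (horizontal distance between pan and fit_mark below 0.02 m and height (world z) of pan below 0.005 m and linear speed of pan below 0.02 m/s and angle between the x axis of pan and the x axis of fit_mark, either way round above 0.87 rad), for 0.2 s.
2. the dish is lifted more than 40 mm over the yellow ring, still not turned (lip at least 50 degrees from the arrow's line) (height (world z) of pan above 0.04 m and horizontal distance between pan and fit_mark below 0.045 m and angle between the x axis of pan and the x axis of fit_mark, either way round above 0.87 rad).
3. the dish is turned so that its lip points along the arrow within 10 degrees (height (world z) of pan above 0.04 m and horizontal distance between pan and fit_mark below 0.045 m and angle between the x axis of pan and the x axis of fit_mark, either way round below 0.175 rad and x of pan_lip in the frame of fit_mark above 0.01 m), for 0.1 s.
At the end, for the whole second after the job is handed in: The fingers hold the dish with its underside 70 to 150 mm above the surface, its centre within 30 mm (sideways) of the yellow ring's centre, its lip along the arrow within 10 degrees, level within about 6 degrees and still, with the ball within 12 mm of the dish's middle (height (world z) of pan between 0.07 and 0.15 m and horizontal distance between pan and fit_mark below 0.03 m and angle between the x axis of pan and the x axis of fit_mark, either way round below 0.175 rad and x of pan_lip in the frame of fit_mark above 0.01 m and angle between pan's own z axis and vertical below 0.1 rad and linear speed of pan below 0.02 m/s and angular speed of pan below 0.15 rad/s and not (x of ball_center in the frame of pan above 0.012 m or x of ball_center in the frame of pan below -0.012 m or y of ball_center in the frame of pan above 0.012 m or y of ball_center in the frame of pan below -0.012 m or z of ball_center in the frame of pan above 0.04 m or z of ball_center in the frame of pan below 0 m) and contact force between the fingers and pan above 1 N); the arm keeps its last pose, push and grip.
It fails at once if the dish is off the surface (more than 10 mm) while its centre is more than 45 mm sideways from the yellow ring's centre (height (world z) of pan above 0.01 m and horizontal distance between pan and fit_mark above 0.045 m).
It fails at once if the ball rolls more than 25 mm from the middle of the dish, or leaves it (x of ball_center in the frame of pan above 0.025 m or x of ball_center in the frame of pan below -0.025 m or y of ball_center in the frame of pan above 0.025 m or y of ball_center in the frame of pan below -0.025 m or z of ball_center in the frame of pan above 0.04 m or z of ball_center in the frame of pan below 0 m).
It fails at once if another thing on the worktop is moved more than 30 mm (distance of any of screwdriver_yellow, track_rubber, battery_1, glue_bottle from where it was at the start of the episode above 0.03 m).
It also fails if it takes over 58 s, if anything falls off the work surface, if the arm or the gripper's body presses on something with over 40 N, if the wrist force passes 120 N, or if a joint passes its speed limit or range.

## Working session

There is one attempt and no reset: what is moved stays moved. The work goes in short steps, Python scripts to look and compute and a tool call to move; the robot and the scene stay as the last step left them, time stands still between calls to the robot, and variables do not carry over. Pictures are saved under pics/ and viewed, and the job is handed in when it is done.

Besides the shell and the picture viewer there is one more tool, called after ">>>" by a JSON object that holds its "name" and its "arguments", one argument or row to a line. carry_out: Moves the arm, as the interface text tells. Its arguments: {"type":"object","properties":{"commands":{"type":"array"}},"required":["commands"]}

```bash
mkdir -p pics; ls; cat > h.py <<'E'
import numpy as np,cv2
from bench import state,cams,job
def save(n,im,s=None):
    cv2.imwrite('pics/'+n,cv2.cvtColor(im,cv2.COLOR_RGB2BGR))
def P(name):
    p=cams.camera_params(name);return np.array(p['K'],float),cv2.Rodrigues(np.array(p['rvec'],float))[0],np.array(p['tvec'],float).ravel()
def plane(name,u,v,z=0.):
    K,R,t=P(name);d=R.T@np.linalg.solve(K,[u,v,1.]);c=-R.T@t
    return c+d*(z-c[2])/d[2]
def proj(name,X):
    K,R,t=P(name);q=K@(R@np.array(X,float)+t);return q[:2]/q[2]
E
python3 - <<'E'
from h import *
s=state();print({k:np.round(v,3).tolist() for k,v in s.items()})
for n in ['top','side']:
    im,d=cams.snapshot(n);np.savez('pics/%s0.npz'%n,im=im,d=d);save(n+'0.png',im)
    K,R,t=P(n);print(n,K.tolist(),(-R.T@t).round(3),R[2].round(3))
E
```

```text
pics
{'clock': 0.0, 'joints': [-1.204, 0.537, -0.004, 1.539, 0.003, 1.067, -0.071], 'joint_velocities': [0.0, -0.001, 0.001, -0.001, 0.0, -0.002, -0.0], 'tau': [0.0, -58.34, 1.049, -25.912, 0.012, 0.009, -0.0], 'eef_pos': [0.272, 0.589, 0.23], 'ee_rot': [[0.419, 0.908, -0.001], [0.908, -0.419, -0.002], [-0.002, 0.0, -1.0]], 'force': [-0.646, 0.29, 0.096], 'ft_torque': [0.024, 0.017, 0.003], 'gripper_width': 1.003}
top [[437.3627046825763, 0.0, 282.03592998538744], [0.0, 437.3627046825763, 200.1494660464833], [0.0, 0.0, 1.0]] [0.284 0.096 1.19 ] [ 0.148 -0.007 -0.989]
side [[461.6881533064854, 0.0, 285.2396423309368], [0.0, 461.6881533064854, 218.55630395430927], [0.0, 0.0, 1.0]] [0.166 0.98  0.904] [ 0.233 -0.704 -0.671]
```

View pics/top0.png

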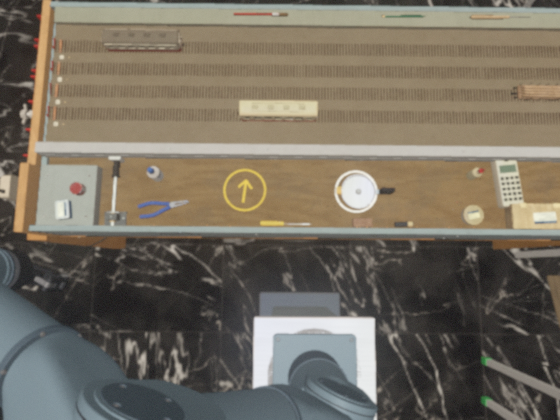

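View pics/side0.png

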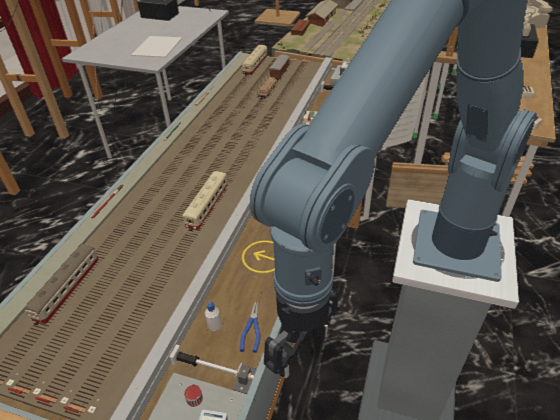

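```bash
python3 - <<'E'
from h import *
im=np.load('pics/top0.npz')['im']
c=np.hstack([cv2.resize(im[160:222,215:277],None,fx=6.4,fy=6.4,interpolation=cv2.INTER_CUBIC),cv2.resize(im[160:222,330:402-10],None,fx=6.4,fy=6.4,interpolation=cv2.INTER_CUBIC)])
save('c0.png',c)
hsv=cv2.cvtColor(im,cv2.COLOR_RGB2HSV)
m=cv2.inRange(hsv,(20,120,120),(35,255,255));m[:,:215]=0;m[:,280:]=0;m[:160]=0;m[215:]=0
v,u=np.nonzero(m);W=np.array([plane('top',a,b) for a,b in zip(u,v)])[:,:2]
# ring fit
c=W.mean(0)
from scipy.optimize import least_squares
for _ in range(5):
    r=np.hypot(*(W-c).T);k=r>.045
    c=least_squares(lambda c:np.hypot(*(W[k]-c).T)-.056,c,loss='soft_l1',f_scale=.002).x
print('fit',c,k.sum(),np.hypot(*(W[k]-c).T).mean())
A=W[~k];mu=A.mean(0);w,V=np.linalg.eigh(np.cov((A-mu).T));print('arrow',mu-c,V[:,1],len(A))
m=((im.min(2)>150)).astype(np.uint8);m[:,:325]=0;m[:,392:]=0;m[:165]=0;m[218:]=0
v,u=np.nonzero(m);W=np.array([plane('top',a,b) for a,b in zip(u,v)])[:,:2]
c=np.array(plane('top',358,191)[:2])
for _ in range(8):
    r=np.hypot(*(W-c).T);k=(r>.050)&(r<.066)
    c=least_squares(lambda c:np.hypot(*(W[k]-c).T)-.056,c,loss='soft_l1',f_scale=.002).x
print('park',c,k.sum(),np.hypot(*(W[k]-c).T).mean(),proj('top',[*c,0]))
# dark grip, shown top at z=52
m=((im.max(2)<60)).astype(np.uint8);m[:,:370]=0;m[:,400:]=0;m[:170]=0;m[215:]=0
v,u=np.nonzero(m);print(u.min(),u.max(),v.min(),v.max(),len(u))
W=np.array([plane('top',a,b,.052) for a,b in zip(u,v)])[:,:2];mu=W.mean(0);w,V=np.linalg.eigh(np.cov((W-mu).T));print('grip@52',mu,V[:,1],W.min(0),W.max(0))
E
```

```text
fit [0.49032767 0.19233203] 463 0.05614155752154438
arrow [ 0.0030549  -0.00077245] [-0.99191509  0.12690332] 158
park [ 0.4891977  -0.11488524] 462 0.055822548288613424 [355.49111496 190.97121124]Traceback (most recent call last):
  File "<stdin>", line 25, in <module>
    return umr_minimum(a, axis, None, out, keepdims, initial, where)
ValueError: zero-size array to reduction operation minimum which has no identity
```

View pics/c0.png

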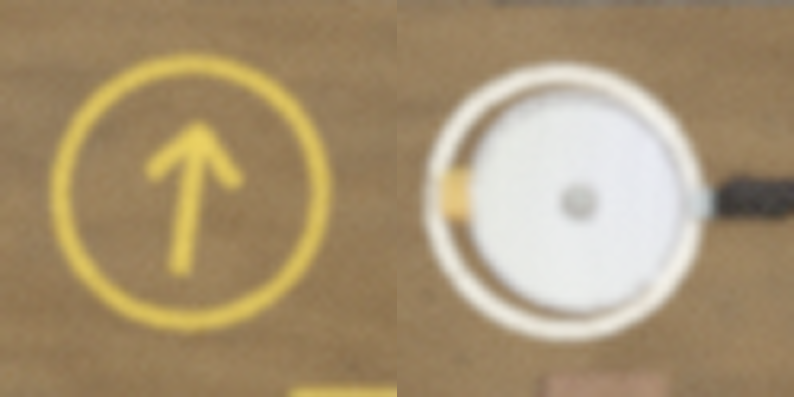

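```bash
python3 - <<'E'
from h import *
im=np.load('pics/top0.npz')['im']
save('c1.png',cv2.resize(im[160:222,325:405],None,fx=9,fy=9,interpolation=cv2.INTER_CUBIC))
m=((im.max(2)<85)).astype(np.uint8);m[:,:370]=0;m[:,402:]=0;m[:175]=0;m[205:]=0
v,u=np.nonzero(m);print(u.min(),u.max(),v.min(),v.max(),len(u))
W=np.array([plane('top',a,b,.045) for a,b in zip(u,v)])[:,:2];mu=W.mean(0);w,V=np.linalg.eigh(np.cov((W-mu).T));print('grip',mu,V[:,1],W.min(0),W.max(0))
print('ball',plane('top',358.4,191.6,.016),'rim',plane('top',358.3,191.1,.018))
E
```

```text
380 393 189 193 63
grip [ 0.48254076 -0.18893555] [-0.07680382  0.99704622] [ 0.47662195 -0.20697731] [ 0.48773143 -0.17210729]
ball [ 0.48477337 -0.11995716  0.016     ] rim [ 0.48580796 -0.11934049  0.018     ]
```

View pics/c1.png

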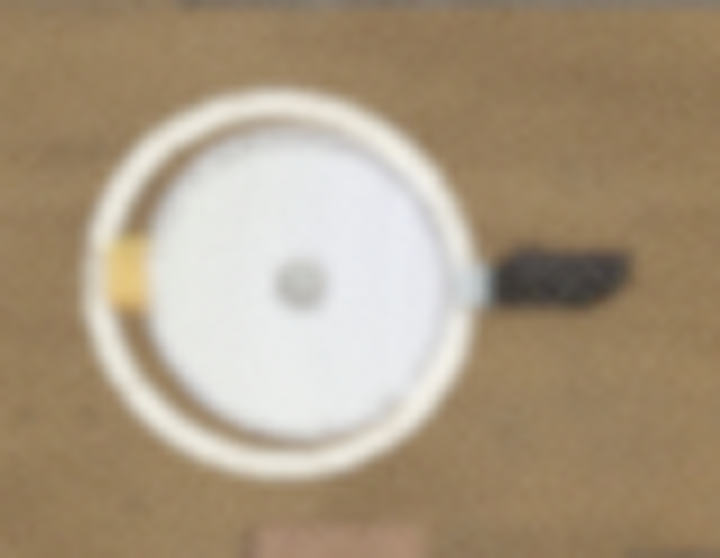

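```bash
cat >> h.py <<'E'
def go(pts,yaws,w):
    "world TCP points, jaw yaw (tool x) list -> rows"
    s=state();R=np.array(s['ee_rot']);p=np.array(s['eef_pos'])
    for q,y in zip(pts,yaws):
        x=np.array([np.cos(y),np.sin(y),0]);z=np.array([0,0,-1.]);T=np.column_stack([x,np.cross(z,x),z])
        rv=cv2.Rodrigues(R.T@T)[0].ravel();print([*np.round(rv,3).tolist(),*np.round(R.T@(np.array(q)-p),4).tolist(),w])
E
python3 - <<'E'
from h import *
a=np.array([.272,.589,.23]);b=np.array([.40,.3,.23]);
go([a+(b-a)*f for f in np.array([.15,.3,.45,.6,.75,.88,1,1])],np.radians(65-np.array([8,16,24,32,40,48,52,52])),.085)
E
```

```text
[0.0, 0.002, 0.143, -0.032, 0.0355, 0.0005, 0.085]
[0.0, 0.002, 0.283, -0.0633, 0.0711, 0.0006, 0.085]
[0.0, 0.002, 0.422, -0.0946, 0.1067, 0.0007, 0.085]
[0.001, 0.002, 0.562, -0.1259, 0.1423, 0.0007, 0.085]
[0.001, 0.001, 0.702, -0.1572, 0.1779, 0.0008, 0.085]
[0.001, 0.001, 0.841, -0.1843, 0.2088, 0.0008, 0.085]
[0.001, 0.001, 0.911, -0.2093, 0.2373, 0.0008, 0.085]
[0.001, 0.001, 0.911, -0.2093, 0.2373, 0.0008, 0.085]
```

>>> {"name": "carry_out", "arguments": {
  "commands": [
    [[0, 0.002, 0.14, -0.032, 0.0355, 0, 0.085], [0, 0.002, 0.28, -0.063, 0.071, 0, 0.085], [0, 0.002, 0.42, -0.0945, 0.1065, 0, 0.085], [0, 0.002, 0.56, -0.126, 0.142, 0, 0.085], [0, 0.002, 0.7, -0.157, 0.178, 0, 0.085], [0, 0.002, 0.84, -0.184, 0.209, 0, 0.085], [0, 0.002, 0.91, -0.209, 0.237, 0, 0.07], [0, 0.002, 0.91, -0.209, 0.237, 0, 0.07]]
  ]
}}

```text
clock: 0.9
eef_pos: [0.4022, 0.2947, 0.2308]
ee_rot: [[0.976, 0.216, 0.001], [0.216, -0.976, -0.003], [0.001, 0.003, -1.0]]
force: [-0.5, 0.1, 0.2]
gripper_width: 0.819
```

```bash
python3 - <<'E'
from h import *
s=state();a=np.array(s['eef_pos']);print(a,s['joints'])
b=np.array([.47,-.16,.23])
go([a+(b-a)*f for f in np.array([.1,.22,.34,.46,.58,.7,.82,.93])],np.radians(13-np.array([3,6,9,13,13,13,13,13])),.05)
E
```

```text
[0.40217257 0.29467454 0.23078492] [-0.95228903  0.28242931  0.27234764  1.94530504 -0.08999807  0.92645323
 -0.41790175]
[0.003, -0.001, 0.044, -0.0032, 0.0459, 0.0002, 0.05]
[0.003, -0.001, 0.096, -0.0071, 0.1009, 0.0005, 0.05]
[0.003, -0.001, 0.148, -0.0109, 0.1559, 0.0007, 0.05]
[0.003, -0.001, 0.218, -0.0148, 0.2109, 0.001, 0.05]
[0.003, -0.001, 0.218, -0.0187, 0.266, 0.0013, 0.05]
[0.003, -0.001, 0.218, -0.0225, 0.321, 0.0015, 0.05]
[0.003, -0.001, 0.218, -0.0264, 0.376, 0.0018, 0.05]
[0.003, -0.001, 0.218, -0.0299, 0.4265, 0.002, 0.05]
```

>>> {"name": "carry_out", "arguments": {
  "commands": [
    [[0, 0, 0.05, -0.003, 0.046, 0, 0.05], [0, 0, 0.1, -0.007, 0.095, 0, 0.05], [0, 0, 0.15, -0.01, 0.143, 0, 0.05], [0, 0, 0.22, -0.0135, 0.191, 0, 0.05], [0, 0, 0.22, -0.017, 0.239, 0, 0.05], [0, 0, 0.22, -0.02, 0.287, 0, 0.05], [0, 0, 0.22, -0.023, 0.335, 0, 0.05], [0, 0, 0.22, -0.026, 0.37, 0, 0.05]]
  ]
}}

```text
clock: 1.7
eef_pos: [0.4569, -0.0748, 0.2321]
ee_rot: [[1.0, -0.003, 0.002], [-0.003, -1.0, -0.003], [0.002, 0.003, -1.0]]
force: [0.5, -0.0, 0.3]
gripper_width: 0.586
```

```bash
python3 - <<'E'
from h import *
s=state();print(s['eef_pos'],s['joints'],s['gripper_width'])
K,R,t=P('wrist');print(K,-R.T@t,R)
im,d=cams.snapshot('wrist');np.savez('pics/w1.npz',im=im,d=d,R=R,t=t,K=K);save('w1.png',im)
im,d=cams.snapshot('top');np.savez('pics/top1.npz',im=im,d=d);save('top1.png',im)
E
```

```text
[ 0.45693906 -0.07479185  0.23205907] [-0.40465782  0.23060052  0.54247474  2.04037906 -0.14650499  0.90572552
  0.21361562] 0.5860828332623296
[[325.1922621    0.         280.17471493]
 [  0.         325.1922621  211.29875014]
 [  0.           0.           1.        ]] [0.45790975 0.00223989 0.37526122] [[ 0.99998976 -0.00339191  0.00299738]
 [-0.00414132 -0.95287506  0.30333474]
 [ 0.00182725 -0.30334404 -0.95287935]]
```

View pics/w1.png

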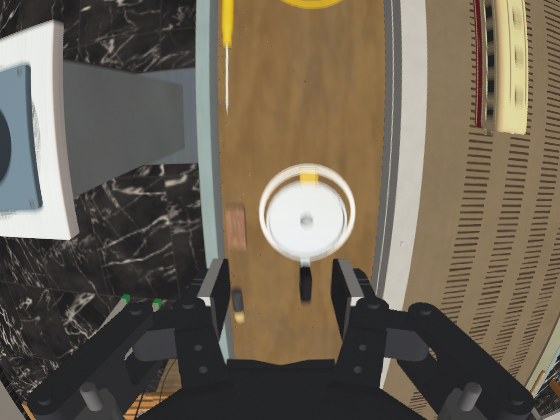

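```bash
cat >> h.py <<'E'
def wplane(f,u,v,z=0.):
    K,R,t=f['K'],f['R'],f['t'];x=(u-K[0,2])/K[0,0];y=(v-K[1,2])/K[1,1];r=np.hypot(x,y)+1e-9
    d=R.T@np.array([x/r*np.sin(r),y/r*np.sin(r),np.cos(r)]);c=-R.T@t
    return (c+d*(z-c[2])/d[2]).round(4)
E
python3 - <<'E'
from h import *
im=np.load('pics/w1.npz')['im']
save('w1c.png',cv2.resize(im[155:311,250:365],None,fx=3.8,fy=3.8,interpolation=cv2.INTER_CUBIC)) if 0 else save('w1c.png',cv2.resize(im[160:310,250:365],None,fx=4,fy=4,interpolation=cv2.INTER_CUBIC))
E
```

```text
(no output)
```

View pics/w1c.png

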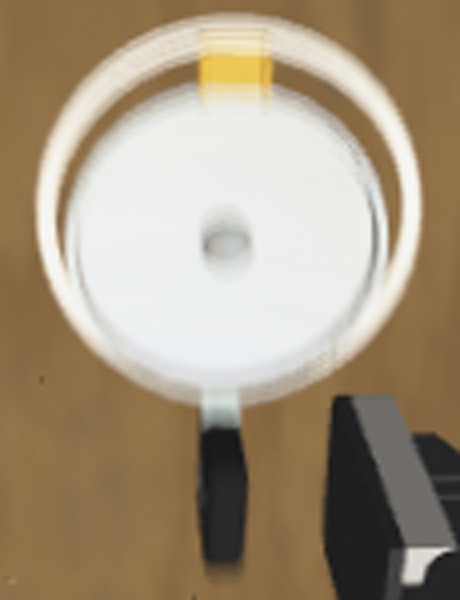

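>>> {"name": "carry_out", "arguments": {
  "commands": [
    [[0, 0, 0, 0.008, 0.01, 0, 0.05], [0, 0, 0, 0.016, 0.022, 0, 0.05], [0, 0, 0, 0.022, 0.032, 0, 0.05], [0, 0, 0, 0.024, 0.038, 0, 0.05], [0, 0, 0, 0.024, 0.038, 0, 0.05], [0, 0, 0, 0.024, 0.038, 0, 0.05]]
  ]
}}

```text
clock: 2.4
eef_pos: [0.4803, -0.1145, 0.2322]
ee_rot: [[1.0, -0.008, 0.001], [-0.008, -1.0, -0.005], [0.002, 0.005, -1.0]]
force: [-0.2, 0.3, -0.3]
gripper_width: 0.586
```

```bash
python3 - <<'E'
from h import *
s=state();print(s['eef_pos'],np.abs(s['joint_velocities']).max())
K,R,t=P('wrist')
im,d=cams.snapshot('wrist');np.savez('pics/w2.npz',im=im,d=d,R=R,t=t,K=K);save('w2.png',im)
f=np.load('pics/w2.npz')
def wp(X):
    q=R@np.array(X)+t;th=np.arctan2(np.hypot(q[0],q[1]),q[2]);n=np.hypot(q[0],q[1]);return [K[0,2]+K[0,0]*th*q[0]/n,K[1,2]+K[1,1]*th*q[1]/n]
print(wp([.486,-.12,.016]))
u,v=map(int,wp([.486,-.14,.016]));u0,v0=max(0,u-75),max(0,v-75);print(u0,v0)
save('w2c.png',cv2.resize(im[v0:v0+150,u0:u0+150],None,fx=4,fy=4,interpolation=cv2.INTER_CUBIC))
E
```

```text
[ 0.4803448  -0.11451448  0.23221274] 0.005485912542027127
[np.float64(283.6882229981474), np.float64(184.17281084837003)]
208 126
```

View pics/w2c.png

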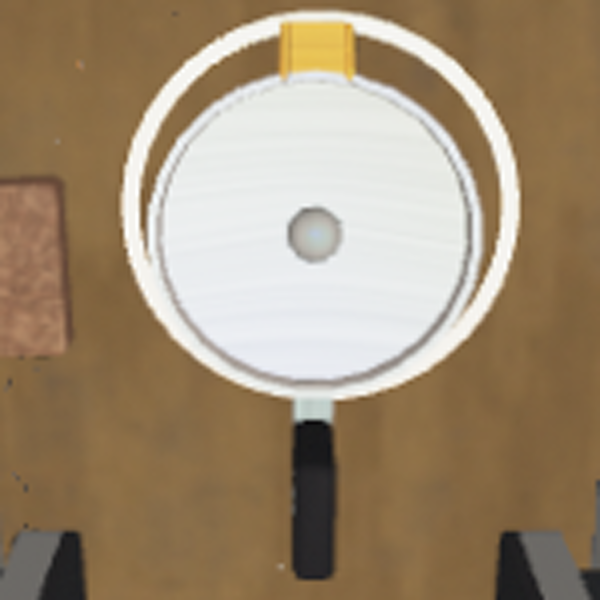

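```bash
python3 - <<'E'
from h import *
f=np.load('pics/w2.npz')
g=lambda a,b,z:wplane(f,208+a/4,126+b/4,z)
print('ball',g(315,235,.012),'rim',g(316,228,.018))
for z in (.012,.016): print('lip',g(318,22,z))
for a in ((294,467),(334,467),(292,577),(332,577)): print('griptop',g(*a,.052))
print('grip low near',g(294,421,.02),g(332,421,.02))
print('ring',g((122+519)/2,(11+400)/2,0),g(122,205,0),g(519,205,0),g(320,11,0),g(320,400,0))
E
```

```text
ball [ 0.4896 -0.1216  0.012 ] rim [ 0.4897 -0.1182  0.018 ]
lip [ 0.4907 -0.0607  0.012 ]
lip [ 0.4906 -0.0604  0.016 ]
griptop [ 0.4829 -0.1764  0.052 ]
griptop [ 0.4937 -0.1765  0.052 ]
griptop [ 0.4821 -0.2101  0.052 ]
griptop [ 0.4933 -0.2102  0.052 ]
grip low near [ 0.4831 -0.1755  0.02  ] [ 0.4942 -0.1756  0.02  ]
ring [ 0.4915 -0.1155  0.    ] [ 0.4328 -0.1146  0.    ] [ 0.5506 -0.1155  0.    ] [ 0.4916 -0.0583  0.    ] [ 0.4912 -0.1764  0.    ]
```

```bash
python3 - <<'E'
from h import *
a=np.array(state()['eef_pos']);b=np.array([.488,-.193,.20]);c=np.array([.488,-.193,.085])
go([a+(b-a)*.3,a+(b-a)*.7,b,b-[0,0,.03],b-[0,0,.07],b-[0,0,.1],c,c],[-.021]*8,.05)
E
```

```text
[0.005, -0.002, 0.013, 0.0025, 0.0235, 0.0098, 0.05]
[0.005, -0.002, 0.013, 0.0057, 0.0549, 0.0228, 0.05]
[0.005, -0.002, 0.013, 0.0082, 0.0784, 0.0326, 0.05]
[0.005, -0.002, 0.013, 0.0082, 0.0782, 0.0626, 0.05]
[0.005, -0.002, 0.013, 0.0081, 0.0781, 0.1026, 0.05]
[0.005, -0.002, 0.013, 0.008, 0.0779, 0.1326, 0.05]
[0.005, -0.002, 0.013, 0.008, 0.0778, 0.1476, 0.05]
[0.005, -0.002, 0.013, 0.008, 0.0778, 0.1476, 0.05]
```

>>> {"name": "carry_out", "arguments": {
  "commands": [
    [[0.005, -0.002, 0.013, 0.003, 0.024, 0.01, 0.05], [0.005, -0.002, 0.013, 0.006, 0.055, 0.023, 0.05], [0.005, -0.002, 0.013, 0.008, 0.078, 0.033, 0.05], [0.005, -0.002, 0.013, 0.008, 0.078, 0.063, 0.05], [0.005, -0.002, 0.013, 0.008, 0.078, 0.103, 0.05], [0.005, -0.002, 0.013, 0.008, 0.078, 0.133, 0.05], [0.005, -0.002, 0.013, 0.008, 0.078, 0.147, 0.05], [0.005, -0.002, 0.013, 0.008, 0.078, 0.147, 0.05]]
  ]
}}

```text
clock: 3.25
eef_pos: [0.4868, -0.1923, 0.0844]
ee_rot: [[1.0, -0.02, -0.003], [-0.02, -1.0, 0.001], [-0.003, -0.001, -1.0]]
force: [0.4, 1.1, -0.1]
gripper_width: 0.588
```

```bash
python3 - <<'E'
from h import *
s=state();print(s['eef_pos'],s['joints'])
K,R,t=P('wrist')
im,d=cams.snapshot('wrist');np.savez('pics/w3.npz',im=im,d=d,R=R,t=t,K=K);save('w3.png',im)
c=np.array([.488,-.193,.018]);a=np.array(s['eef_pos'])
go([a+(c-a)*x for x in (.2,.45,.7,.9,1,1,1)],[-.021]*7,.05)
E
```

```text
[ 0.48684548 -0.19230053  0.08435052] [-0.05537694  0.58448192  0.44852669  1.99059202 -0.40294709  0.65718479
  0.632211  ]
[-0.001, 0.001, 0.0, -0.0008, -0.0004, 0.0147, 0.05]
[-0.001, 0.001, 0.0, -0.0005, -0.0002, 0.0313, 0.05]
[-0.001, 0.001, 0.0, -0.0002, -0.0001, 0.0478, 0.05]
[-0.001, 0.001, 0.0, 0.0, 0.0001, 0.0611, 0.05]
[-0.001, 0.001, 0.0, 0.0001, 0.0002, 0.0677, 0.05]
[-0.001, 0.001, 0.0, 0.0001, 0.0002, 0.0677, 0.05]
[-0.001, 0.001, 0.0, 0.0001, 0.0002, 0.0677, 0.05]
```

View pics/w3.png

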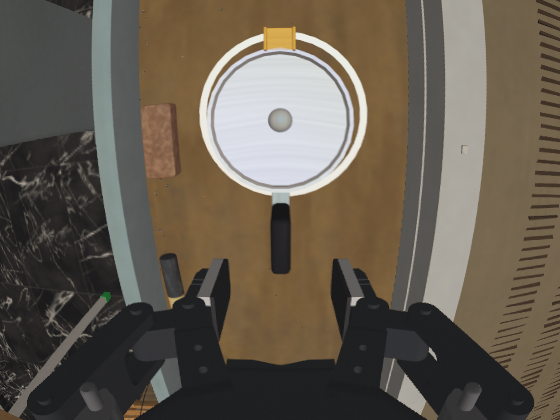

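```bash
python3 - <<'E'
from h import *
print(plane('top',403,224,.007),plane('top',362,223,.007))
f=np.load('pics/w3.npz');print(wplane(f,172,258,.012),wplane(f,180,290,.012), wplane(f,178,175,.013))
E
```

```text
[ 0.39818194 -0.24146346  0.007     ] [ 0.3998792  -0.12990296  0.007     ]
[ 0.4045 -0.2193  0.012 ] [ 0.4067 -0.2477  0.012 ] [ 0.4176 -0.1554  0.013 ]
```

>>> {"name": "carry_out", "arguments": {
  "commands": [
    [[-0.001, 0.001, 0, 0, 0, 0.015, 0.05], [-0.001, 0.001, 0, 0, 0, 0.031, 0.05], [-0.001, 0.001, 0, 0, 0, 0.046, 0.05], [-0.001, 0.001, 0, 0, 0, 0.058, 0.05], [-0.001, 0.001, 0, 0, 0, 0.065, 0.05], [-0.001, 0.001, 0, 0, 0, 0.0665, 0.05], [-0.001, 0.001, 0, 0, 0, 0.0665, 0.05]]
  ]
}}

```text
clock: 4.0
eef_pos: [0.488, -0.193, 0.0194]
ee_rot: [[1.0, -0.021, 0.0], [-0.021, -1.0, -0.0], [0.0, 0.0, -1.0]]
force: [-0.2, -0.4, -0.1]
gripper_width: 0.59
```

>>> {"name": "carry_out", "arguments": {
  "commands": [
    [[0, 0, 0, 0, 0, 0, 0.04], [0, 0, 0, 0, 0, 0, 0.03], [0, 0, 0, 0, 0, 0, 0.024], [0, 0, 0, 0, 0, 0, 0.02], [0, 0, 0, 0, 0, 0, 0.017], [0, 0, 0, 0, 0, 0, 0.014], [0, 0, 0, 0, 0, 0, 0.011], [0, 0, 0, 0, 0, 0, 0.008]]
  ]
}}

```text
clock: 4.8
eef_pos: [0.4879, -0.193, 0.0194]
ee_rot: [[1.0, -0.021, 0.0], [-0.021, -1.0, -0.0], [0.0, 0.0, -1.0]]
force: [-0.0, -0.2, 1.9]
gripper_width: 0.129
```

>>> {"name": "carry_out", "arguments": {
  "commands": [
    [[0, 0, 0, 0, 0, 0, 0.004], [0, 0, 0, 0, 0, 0, 0.0], [0, 0, 0, 0, 0, 0, 0.0], [0, 0, 0, 0, 0, 0, 0.0], [0, 0, 0, 0, 0, 0, 0.0]]
  ]
}}

```text
clock: 5.3
eef_pos: [0.4879, -0.193, 0.0194]
ee_rot: [[1.0, -0.021, 0.0], [-0.021, -1.0, -0.0], [0.0, 0.0, -1.0]]
force: [-0.8, 0.3, 1.3]
gripper_width: 0.131
```

```bash
python3 - <<'E'
from h import *
s=state();print(s['eef_pos'],s['joints'],s['force'],s['ft_torque'])
K,R,t=P('wrist')
im,d=cams.snapshot('wrist');np.savez('pics/w4.npz',im=im,d=d,R=R,t=t,K=K);save('w4.png',im)
E
```

```text
[ 0.48791022 -0.1930097   0.01944009] [ 0.00704808  0.69663172  0.36795792  1.99941326 -0.47454727  0.52878395
  0.69106114] [-0.84462504  0.34616067  1.28685984] [0.14711288 0.13074787 0.02329801]
```

View pics/w4.png

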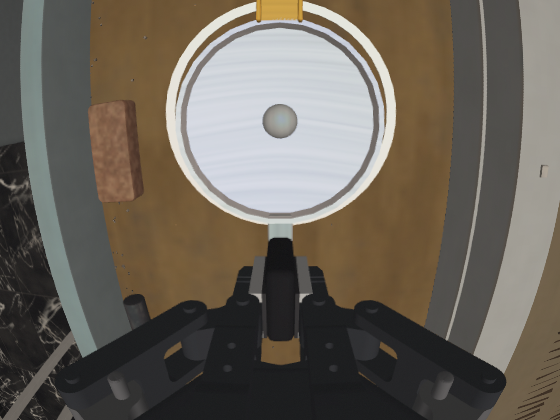

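>>> {"name": "carry_out", "arguments": {
  "commands": [
    [[0, 0, 0, 0, -0.002, 0, 0], [0, 0, 0, 0, -0.007, 0, 0], [0, 0, 0, 0, -0.014, 0, 0], [0, 0, 0, 0, -0.022, 0, 0], [0, 0, 0, -0.001, -0.03, 0, 0], [0, 0, 0, -0.001, -0.036, 0, 0], [0, 0, 0, -0.001, -0.039, 0, 0], [0, 0, 0, -0.001, -0.04, 0, 0]]
  ]
}}

```text
clock: 6.15
eef_pos: [0.4878, -0.1525, 0.0195]
ee_rot: [[1.0, -0.02, 0.0], [-0.02, -1.0, -0.0], [0.0, 0.0, -1.0]]
force: [-0.2, -1.5, 1.0]
gripper_width: 0.131
```

```bash
python3 - <<'E'
from h import *
s=state();print(s['eef_pos'],s['joints'],s['force'],s['ft_torque'])
f=np.load('pics/w4.npz');print(wplane(f,280,120.5,.012))
K,R,t=P('wrist')
im,d=cams.snapshot('wrist');np.savez('pics/w5.npz',im=im,d=d,R=R,t=t,K=K);save('w5.png',im)
E
```

```text
[ 0.48782413 -0.15251393  0.01949119] [-0.07268002  0.68274634  0.36900226  2.03384186 -0.4852207   0.50919688
  0.62990741] [-0.18387819 -1.51386272  1.00756301] [-0.38847074 -0.05805953  0.05926815]
[ 0.4905 -0.1203  0.012 ]
```

View pics/w5.png

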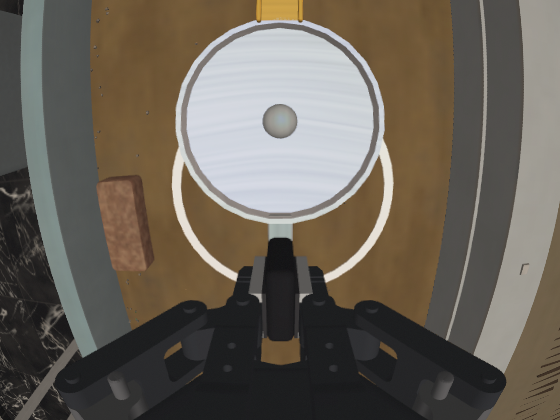

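>>> {"name": "carry_out", "arguments": {
  "commands": [
    [[0, 0, 0, 0, -0.002, 0, 0], [0, 0, 0, 0, -0.008, 0, 0], [0, 0, 0, 0, -0.016, 0, 0], [0, 0, 0, 0, -0.025, 0, 0], [0, 0, 0, -0.001, -0.034, 0, 0], [0, 0, 0, -0.001, -0.041, 0, 0], [0, 0, 0, -0.001, -0.044, 0, 0], [0, 0, 0, -0.001, -0.045, 0, 0]]
  ]
}}

```text
clock: 7.0
eef_pos: [0.4877, -0.1069, 0.0194]
ee_rot: [[1.0, -0.02, -0.0], [-0.02, -1.0, 0.0], [-0.0, -0.0, -1.0]]
force: [0.4, -1.4, 1.4]
gripper_width: 0.13
```

>>> {"name": "carry_out", "arguments": {
  "commands": [
    [[0, 0, 0, 0, -0.002, 0, 0], [0, 0, 0, 0, -0.008, 0, 0], [0, 0, 0, 0, -0.016, 0, 0], [0, 0, 0, 0, -0.025, 0, 0], [0, 0, 0, -0.001, -0.034, 0, 0], [0, 0, 0, -0.001, -0.041, 0, 0], [0, 0, 0, -0.001, -0.044, 0, 0], [0, 0, 0, -0.001, -0.045, 0, 0]]
  ]
}}

```text
clock: 7.8
eef_pos: [0.4876, -0.0614, 0.0194]
ee_rot: [[1.0, -0.019, -0.0], [-0.019, -1.0, 0.0], [-0.0, -0.0, -1.0]]
force: [-0.5, -0.7, 2.1]
gripper_width: 0.133
```

>>> {"name": "carry_out", "arguments": {
  "commands": [
    [[0, 0, 0, 0, -0.002, 0, 0], [0, 0, 0, 0, -0.008, 0, 0], [0, 0, 0, 0, -0.016, 0, 0], [0, 0, 0, 0, -0.025, 0, 0], [0, 0, 0, -0.001, -0.034, 0, 0], [0, 0, 0, -0.001, -0.041, 0, 0], [0, 0, 0, -0.001, -0.044, 0, 0], [0, 0, 0, -0.001, -0.045, 0, 0]]
  ]
}}

```text
clock: 8.6
eef_pos: [0.4873, -0.0158, 0.0194]
ee_rot: [[1.0, -0.018, -0.001], [-0.018, -1.0, 0.0], [-0.001, -0.0, -1.0]]
force: [0.1, -2.6, 2.1]
gripper_width: 0.132
```

```bash
python3 - <<'E'
from h import *
s=state();print(s['eef_pos'],s['joints'],s['force'],s['ft_torque'])
K,R,t=P('wrist')
im,d=cams.snapshot('wrist');np.savez('pics/w6.npz',im=im,d=d,R=R,t=t,K=K);save('w6.png',im)
E
```

```text
[ 0.48731273 -0.01578821  0.01942449] [-0.36176906  0.6621557   0.38157479  2.09255272 -0.52075993  0.47897437
  0.39750476] [ 0.14445314 -2.58255998  2.11121666] [-0.41638552  0.02318356  0.00116704]
```

View pics/w6.png

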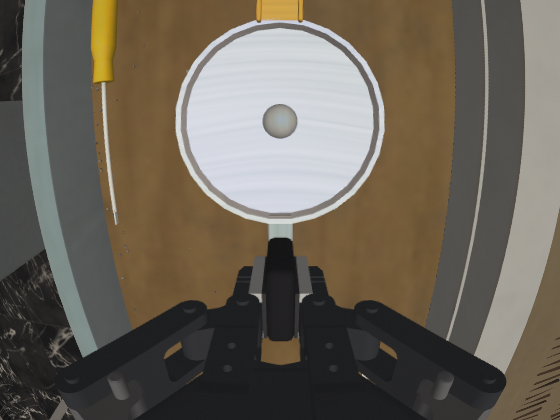

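>>> {"name": "carry_out", "arguments": {
  "commands": [
    [[0, 0, 0, 0, -0.002, 0, 0], [0, 0, 0, 0, -0.008, 0, 0], [0, 0, 0, 0, -0.016, 0, 0], [0, 0, 0, 0, -0.025, 0, 0], [0, 0, 0, 0, -0.034, 0, 0], [0, 0, 0, 0, -0.041, 0, 0], [0, 0, 0, 0, -0.044, 0, 0], [0, 0, 0, 0, -0.045, 0, 0]]
  ]
}}

```text
clock: 9.45
eef_pos: [0.4881, 0.0297, 0.0194]
ee_rot: [[1.0, -0.018, -0.001], [-0.018, -1.0, 0.001], [-0.001, -0.001, -1.0]]
force: [0.0, -2.8, 2.6]
gripper_width: 0.131
```

>>> {"name": "carry_out", "arguments": {
  "commands": [
    [[0, 0, 0, 0, -0.002, 0, 0], [0, 0, 0, 0, -0.008, 0, 0], [0, 0, 0, 0, -0.016, 0, 0], [0, 0, 0, 0, -0.025, 0, 0], [0, 0, 0, 0, -0.034, 0, 0], [0, 0, 0, 0, -0.041, 0, 0], [0, 0, 0, 0, -0.044, 0, 0], [0, 0, 0, 0, -0.045, 0, 0]]
  ]
}}

```text
clock: 10.25
eef_pos: [0.4888, 0.0753, 0.0194]
ee_rot: [[1.0, -0.017, -0.001], [-0.017, -1.0, 0.001], [-0.001, -0.001, -1.0]]
force: [-1.4, -2.7, 3.7]
gripper_width: 0.129
```

```bash
python3 - <<'E'
from h import *
s=state();print(s['eef_pos'],s['joints'],s['force'],s['ft_torque'])
K,R,t=P('wrist')
im,d=cams.snapshot('wrist');np.savez('pics/w7.npz',im=im,d=d,R=R,t=t,K=K);save('w7.png',im)
im,d=cams.snapshot('top');np.savez('pics/top7.npz',im=im,d=d);save('top7.png',im)
E
```

```text
[0.48879172 0.0753213  0.01940158] [-0.55775626  0.67295325  0.39963242  2.07584596 -0.53887454  0.49406931
  0.22916763] [-1.39191314 -2.73756493  3.65736489] [-0.45533839 -0.01881154  0.02153736]
```

View pics/w7.png

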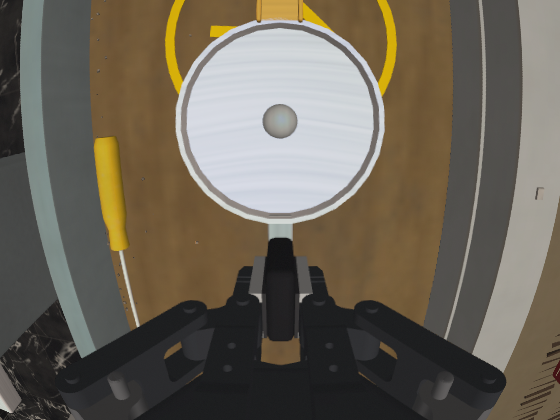

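View pics/top7.png

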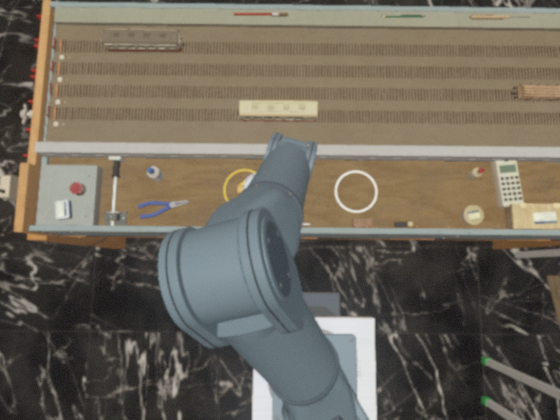

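```bash
python3 - <<'E'
from h import *
f=np.load('pics/w7.npz');im=f['im']
m=cv2.inRange(cv2.cvtColor(im,cv2.COLOR_RGB2HSV),(20,150,100),(32,255,255));m[:,:155]=0;m[:,405:]=0;m[105:]=0;m[:,205:355]=0
v,u=np.nonzero(m);W=np.array([wplane(f,a,b) for a,b in zip(u,v)])[:,:2]
from scipy.optimize import least_squares
c=least_squares(lambda c:np.hypot(*(W-c).T)-.056,[.49,.19],loss='soft_l1',f_scale=.002).x
print(c,len(u),np.hypot(*(W-c).T).std(),'dish',wplane(f,280,121,.012))
E
```

```text
[0.49205418 0.1904257 ] 1906 0.0016319223132218877 dish [0.4911 0.1477 0.012 ]
```

>>> {"name": "carry_out", "arguments": {
  "commands": [
    [[0, 0, 0, 0, -0.002, 0, 0], [0, 0, 0, 0, -0.007, 0, 0], [0, 0, 0, 0, -0.015, 0, 0], [0, 0, 0, 0, -0.024, 0, 0], [0, 0, 0, 0, -0.032, 0, 0], [0, 0, 0, 0, -0.039, 0, 0], [0, 0, 0, 0, -0.042, 0, 0], [0, 0, 0, 0, -0.043, 0, 0]]
  ]
}}

```text
clock: 11.15
eef_pos: [0.4894, 0.1188, 0.0194]
ee_rot: [[1.0, -0.016, -0.001], [-0.016, -1.0, 0.001], [-0.001, -0.001, -1.0]]
force: [-0.5, -2.4, 2.3]
gripper_width: 0.13
```

>>> {"name": "carry_out", "arguments": {
  "commands": [
    [[0, 0, 0, 0, 0, 0, 0], [0, 0, 0, 0, 0, 0, 0], [0, 0, 0, 0, 0, 0, 0], [0, 0, 0, 0, 0, 0, 0], [0, 0, 0, 0, 0, 0, 0], [0, 0, 0, 0, 0, 0, 0]]
  ]
}}

```text
clock: 11.75
eef_pos: [0.4894, 0.1188, 0.0194]
ee_rot: [[1.0, -0.016, -0.001], [-0.016, -1.0, 0.001], [-0.001, -0.001, -1.0]]
force: [0.0, -1.0, 2.9]
gripper_width: 0.131
```

```bash
python3 - <<'E'
from h import *
s=state();print(s['eef_pos'],s['joints'],s['force'],s['ft_torque'])
K,R,t=P('wrist')
im,d=cams.snapshot('wrist');np.savez('pics/w8.npz',im=im,d=d,R=R,t=t,K=K);save('w8.png',im)
E
```

```text
[0.48944628 0.11882484 0.01938107] [-0.64656641  0.68431431  0.40970285  2.05354975 -0.54519838  0.51013515
  0.14856072] [ 0.0447447  -1.00272098  2.88605365] [-0.23690757 -0.04362527  0.02587185]
```

View pics/w8.png

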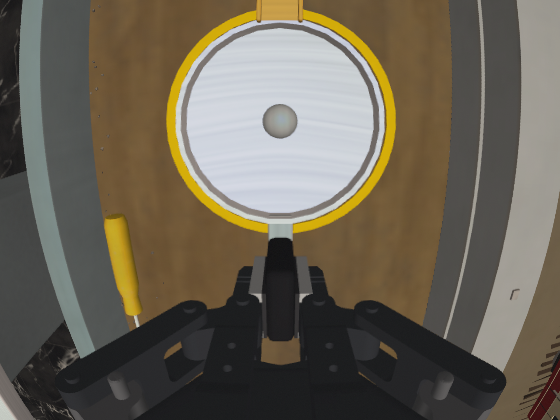

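>>> {"name": "carry_out", "arguments": {
  "commands": [
    [[0, 0, 0, 0, 0, -0.001, 0], [0, 0, 0, 0, 0, -0.004, 0], [0, 0, 0, 0, 0, -0.01, 0], [0, 0, 0, 0, 0, -0.017, 0], [0, 0, 0, 0, 0, -0.024, 0], [0, 0, 0, 0, 0, -0.03, 0], [0, 0, 0, 0, 0, -0.033, 0], [0, 0, 0, 0, 0, -0.034, 0]]
  ]
}}

```text
clock: 12.6
eef_pos: [0.4897, 0.119, 0.0539]
ee_rot: [[1.0, -0.016, -0.0], [-0.016, -1.0, 0.002], [-0.0, -0.002, -1.0]]
force: [0.7, -1.2, -1.5]
gripper_width: 0.134
```

```bash
python3 - <<'E'
from h import *
s=state();print(s['eef_pos'],s['joints'],s['force'],s['ft_torque'])
K,R,t=P('wrist')
im,d=cams.snapshot('wrist');np.savez('pics/w9.npz',im=im,d=d,R=R,t=t,K=K);save('w9.png',im)
E
```

```text
[0.48970643 0.1189525  0.05387472] [-0.68835704  0.62321485  0.46400468  2.05173851 -0.50239743  0.57703402
  0.11280579] [ 0.7139046  -1.18754692 -1.52341244] [-0.1143323  -0.03649558 -0.00973637]
```

View pics/w9.png

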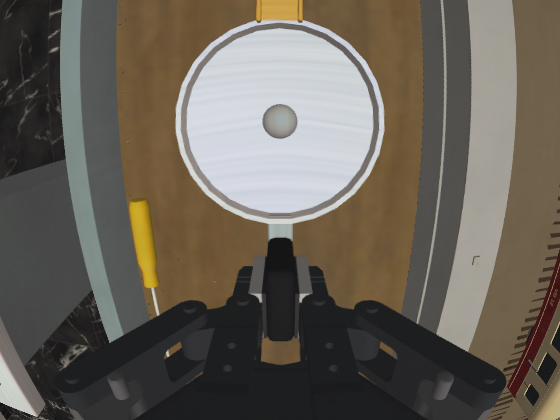

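Dish lifted level, ball centred (280,121), no slip. Continue up.

>>> {"name": "carry_out", "arguments": {
  "commands": [
    [[0, 0, 0, 0, 0, -0.001, 0], [0, 0, 0, 0, 0, -0.004, 0], [0, 0, 0, 0, 0, -0.01, 0], [0, 0, 0, 0, 0, -0.017, 0], [0, 0, 0, 0, 0, -0.024, 0], [0, 0, 0, 0, 0, -0.03, 0], [0, 0, 0, 0, 0, -0.033, 0], [0, 0, 0, 0, 0, -0.034, 0]]
  ]
}}

```text
clock: 13.45
eef_pos: [0.4898, 0.119, 0.0882]
ee_rot: [[1.0, -0.016, 0.0], [-0.016, -1.0, 0.002], [-0.0, -0.002, -1.0]]
force: [0.7, 0.5, -1.2]
gripper_width: 0.132
```

>>> {"name": "carry_out", "arguments": {
  "commands": [
    [[0, 0, 0, 0, 0, -0.001, 0], [0, 0, 0, 0, 0, -0.004, 0], [0, 0, 0, 0, 0, -0.01, 0], [0, 0, 0, 0, 0, -0.017, 0], [0, 0, 0, 0, 0, -0.024, 0], [0, 0, 0, 0, 0, -0.029, 0], [0, 0, 0, 0, 0, -0.031, 0], [0, 0, 0, 0, 0, -0.031, 0]]
  ]
}}

```text
clock: 14.25
eef_pos: [0.49, 0.1191, 0.1196]
ee_rot: [[1.0, -0.016, 0.001], [-0.016, -1.0, 0.002], [0.001, -0.002, -1.0]]
force: [0.8, -0.4, -0.8]
gripper_width: 0.13
```

```bash
cat >> h.py <<'E'
def arc(C,dth,n=8,r=None):
    "turn about vertical through C by dth (world), current pose; smooth rows; also levels tool"
    s=state();R=np.array(s['ee_rot']);p=np.array(s['eef_pos']);y0=np.arctan2(R[1,0],R[0,0])
    fr=np.array([.04,.16,.33,.52,.71,.87,.97,1.])
    o=p[:2]-C;pts=[];ys=[]
    for f in fr:
        a=f*dth;c,sn=np.cos(a),np.sin(a);pts.append([C[0]+c*o[0]-sn*o[1],C[1]+sn*o[0]+c*o[1],r if r else p[2]]);ys.append(y0+a)
    go(pts,ys,0)
E
python3 - <<'E'
from h import *
s=state();print(s['eef_pos'],s['joints'],s['force'],s['ft_torque'])
K,R,t=P('wrist')
im,d=cams.snapshot('wrist');np.savez('pics/w10.npz',im=im,d=d,R=R,t=t,K=K);save('w10.png',im)
f=np.load('pics/w10.npz');print('dish',wplane(f,280,121,s['eef_pos'][2]-.0194+.012))
e=np.array(s['ee_rot']);C=s['eef_pos'][:2]+.0727*np.array([-e[0,1],-e[1,1]]);print(C)
arc(C,-np.radians(12))
E
```

```text
[0.4900122  0.11908599 0.11956879] [-0.76340774  0.51038503  0.5573831   2.03179612 -0.41172807  0.70782554
  0.03868781] [ 0.77300188 -0.3844591  -0.82766178] [-0.05947314 -0.00027845  0.00671372]
dish [0.4923 0.1915 0.1122]
[0.49118109 0.19177643]
[-0.002, -0.0, 0.008, -0.0006, -0.0, -0.0, 0]
[-0.002, -0.0, 0.034, -0.0024, -0.0, -0.0, 0]
[-0.002, -0.0, 0.069, -0.005, -0.0002, -0.0, 0]
[-0.002, -0.0, 0.109, -0.0079, -0.0005, 0.0, 0]
[-0.002, 0.0, 0.149, -0.0108, -0.0008, 0.0, 0]
[-0.002, 0.0, 0.182, -0.0132, -0.0012, 0.0, 0]
[-0.002, 0.0, 0.203, -0.0147, -0.0015, 0.0, 0]
[-0.002, 0.0, 0.209, -0.0151, -0.0016, 0.0, 0]
```

>>> {"name": "carry_out", "arguments": {
  "commands": [
    [[-0.002, 0, 0.011, -0.0008, 0, 0, 0], [-0.002, 0, 0.045, -0.0033, -0.0001, 0, 0], [-0.002, 0, 0.092, -0.0067, -0.0003, 0, 0], [-0.002, 0, 0.145, -0.0105, -0.0008, 0, 0], [-0.002, 0, 0.198, -0.0143, -0.0014, 0, 0], [-0.002, 0, 0.243, -0.0175, -0.0021, 0, 0], [-0.002, 0, 0.271, -0.0195, -0.0027, 0, 0], [-0.002, 0, 0.279, -0.02, -0.0028, 0, 0]]
  ]
}}

```text
clock: 15.1
eef_pos: [0.4694, 0.1223, 0.1191]
ee_rot: [[0.957, -0.292, -0.001], [-0.292, -0.957, -0.0], [-0.001, 0.001, -1.0]]
force: [-0.2, 0.2, -0.8]
gripper_width: 0.131
```

```bash
cat >> h.py <<'E'
def rep(C=np.array([.4912,.1915])):
    s=state();e=np.array(s['ee_rot']);p=np.array(s['eef_pos']);print(p,'yaw',np.degrees(np.arctan2(e[1,0],e[0,0])),'z',e[:,2],'centre',p[:2]-.0727*e[:2,1],np.round(s['joints'],2))
E
python3 - <<'E'
from h import *
rep()
K,R,t=P('wrist')
im,d=cams.snapshot('wrist');np.savez('pics/w11.npz',im=im,d=d,R=R,t=t,K=K);save('w11.png',im)
E
```

```text
[0.46940487 0.12226723 0.11910336] yaw -16.955647368662074 z [-7.03513645e-04 -3.16228705e-04 -9.99999703e-01] centre [0.49060645 0.19180701] [-0.85  0.5   0.64  2.08 -0.46  0.7  -0.21]
```

View pics/w11.png

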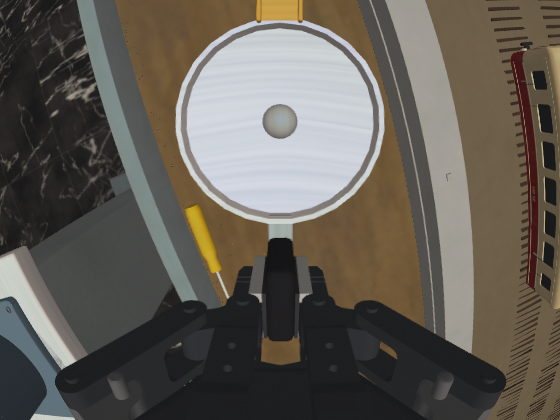

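>>> {"name": "carry_out", "arguments": {
  "commands": [
    [[0, 0, 0.011, -0.0008, 0, 0, 0], [0, 0, 0.045, -0.0033, -0.0001, 0, 0], [0, 0, 0.092, -0.0067, -0.0003, 0, 0], [0, 0, 0.145, -0.0105, -0.0008, 0, 0], [0, 0, 0.198, -0.0143, -0.0014, 0, 0], [0, 0, 0.243, -0.0175, -0.0021, 0, 0], [0, 0, 0.271, -0.0195, -0.0027, 0, 0], [0, 0, 0.279, -0.02, -0.0028, 0, 0]]
  ]
}}

```text
clock: 15.95
eef_pos: [0.4511, 0.1309, 0.1192]
ee_rot: [[0.839, -0.544, -0.001], [-0.544, -0.839, -0.0], [-0.0, 0.001, -1.0]]
force: [-0.7, 0.4, -0.8]
gripper_width: 0.134
```

```bash
python3 -c "
from h import *
rep()"
```

```text
[0.45114118 0.13091615 0.11915048] yaw -32.942094985292584 z [-5.87415727e-04 -2.23680127e-04 -9.99999802e-01] centre [0.49067479 0.19192749] [-0.95  0.5   0.72  2.12 -0.52  0.7  -0.46]
```

>>> {"name": "carry_out", "arguments": {
  "commands": [
    [[0, 0, 0.011, -0.0008, 0, 0, 0], [0, 0, 0.045, -0.0033, -0.0001, 0, 0], [0, 0, 0.092, -0.0067, -0.0003, 0, 0], [0, 0, 0.145, -0.0105, -0.0008, 0, 0], [0, 0, 0.198, -0.0143, -0.0014, 0, 0], [0, 0, 0.243, -0.0175, -0.0021, 0, 0], [0, 0, 0.271, -0.0195, -0.0027, 0, 0], [0, 0, 0.279, -0.02, -0.0028, 0, 0]]
  ]
}}

```text
clock: 16.75
eef_pos: [0.4359, 0.1443, 0.1192]
ee_rot: [[0.657, -0.754, -0.001], [-0.754, -0.657, -0.0], [-0.0, 0.001, -1.0]]
force: [0.5, -0.2, -0.8]
gripper_width: 0.129
```

```bash
python3 -c "
from h import *
rep()"
```

```text
[0.43586235 0.14427631 0.11915689] yaw -48.93644958841155 z [-5.73477114e-04 -2.68624360e-04 -9.99999799e-01] centre [0.49067679 0.19203263] [-1.05  0.51  0.8   2.15 -0.57  0.7  -0.72]
```

>>> {"name": "carry_out", "arguments": {
  "commands": [
    [[0, 0, 0.011, -0.0008, 0, 0, 0], [0, 0, 0.045, -0.0033, -0.0001, 0, 0], [0, 0, 0.092, -0.0067, -0.0003, 0, 0], [0, 0, 0.145, -0.0105, -0.0008, 0, 0], [0, 0, 0.198, -0.0143, -0.0014, 0, 0], [0, 0, 0.243, -0.0175, -0.0021, 0, 0], [0, 0, 0.271, -0.0195, -0.0027, 0, 0], [0, 0, 0.279, -0.02, -0.0028, 0, 0]]
  ]
}}

```text
clock: 17.55
eef_pos: [0.4249, 0.1614, 0.1191]
ee_rot: [[0.424, -0.906, -0.0], [-0.906, -0.424, -0.0], [0.0, 0.001, -1.0]]
force: [-0.8, 0.4, -0.7]
gripper_width: 0.132
```

>>> {"name": "carry_out", "arguments": {
  "commands": [
    [[0, 0, 0.011, -0.0008, 0, 0, 0], [0, 0, 0.045, -0.0033, -0.0001, 0, 0], [0, 0, 0.092, -0.0067, -0.0003, 0, 0], [0, 0, 0.145, -0.0105, -0.0008, 0, 0], [0, 0, 0.198, -0.0143, -0.0014, 0, 0], [0, 0, 0.243, -0.0175, -0.0021, 0, 0], [0, 0, 0.271, -0.0195, -0.0027, 0, 0], [0, 0, 0.279, -0.02, -0.0028, 0, 0]]
  ]
}}

```text
clock: 18.35
eef_pos: [0.419, 0.1808, 0.1191]
ee_rot: [[0.158, -0.987, -0.0], [-0.987, -0.158, -0.0], [0.0, 0.0, -1.0]]
force: [0.8, -0.9, -0.4]
gripper_width: 0.134
```

```bash
python3 -c "
from h import *
rep()
K,R,t=P('wrist')
im,d=cams.snapshot('wrist');save('w12.png',im)"
```

```text
[0.41896228 0.18078663 0.11911324] yaw -80.91509487380567 z [-4.36273184e-04 -4.21942622e-04 -9.99999816e-01] centre [0.49075028 0.1922658 ] [-1.24  0.58  0.95  2.16 -0.71  0.75 -1.23]
```

View pics/w12.png

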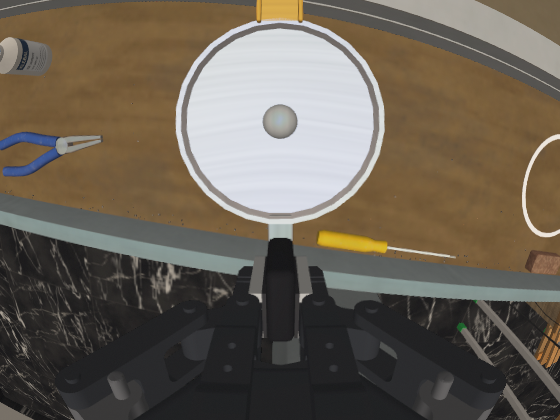

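>>> {"name": "carry_out", "arguments": {
  "commands": [
    [[0, 0, 0.011, -0.0008, 0, 0, 0], [0, 0, 0.045, -0.0033, -0.0001, 0, 0], [0, 0, 0.092, -0.0067, -0.0003, 0, 0], [0, 0, 0.145, -0.0105, -0.0008, 0, 0], [0, 0, 0.198, -0.0143, -0.0014, 0, 0], [0, 0, 0.243, -0.0175, -0.0021, 0, 0], [0, 0, 0.271, -0.0195, -0.0027, 0, 0], [0, 0, 0.282, -0.0203, -0.0029, 0, 0]]
  ]
}}

```text
clock: 19.2
eef_pos: [0.4187, 0.2013, 0.1191]
ee_rot: [[-0.123, -0.992, -0.0], [-0.992, 0.123, -0.001], [0.001, 0.0, -1.0]]
force: [0.0, -0.6, -2.4]
gripper_width: 0.129
```

>>> {"name": "carry_out", "arguments": {
  "commands": [
    [[0, 0, 0, 0, 0, 0, 0], [0, 0, 0, 0, 0, 0, 0], [0, 0, 0, 0, 0, 0, 0], [0, 0, 0, 0, 0, 0, 0], [0, 0, 0, 0, 0, 0, 0], [0, 0, 0, 0, 0, 0, 0]]
  ]
}}

```text
clock: 19.8
eef_pos: [0.4187, 0.2013, 0.1191]
ee_rot: [[-0.123, -0.992, -0.0], [-0.992, 0.123, -0.0], [0.001, 0.0, -1.0]]
force: [0.7, 0.1, -0.7]
gripper_width: 0.13
```

```bash
python3 -c "
from h import *
rep();print(np.abs(state()['joint_velocities']).max(),state()['force'])
K,R,t=P('wrist')
im,d=cams.snapshot('wrist');np.savez('pics/w13.npz',im=im,d=d,R=R,t=t,K=K);save('w13.png',im)
im,d=cams.snapshot('top');save('top13.png',im)
im,d=cams.snapshot('side');save('side13.png',im)
"
```

```text
[0.41869481 0.2012684  0.11911353] yaw -97.0911911661554 z [-3.50518875e-04 -4.67175292e-04 -9.99999829e-01] centre [0.49083872 0.19229365] [-1.32  0.63  1.02  2.14 -0.78  0.8  -1.49]
0.002020928384094037 [ 0.69234753  0.08040513 -0.73636441]
```

View pics/w13.png

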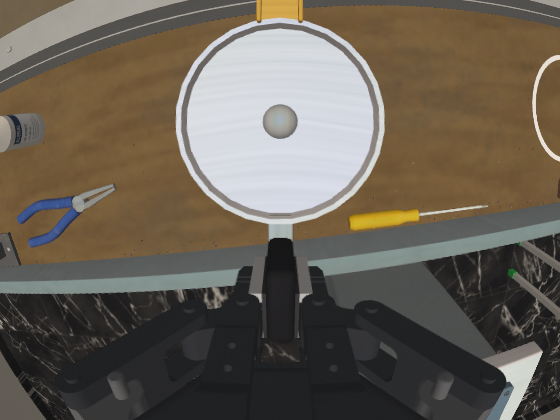

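View pics/top13.png

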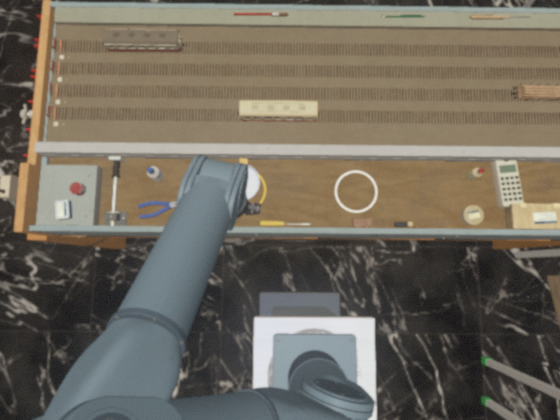

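View pics/side13.png

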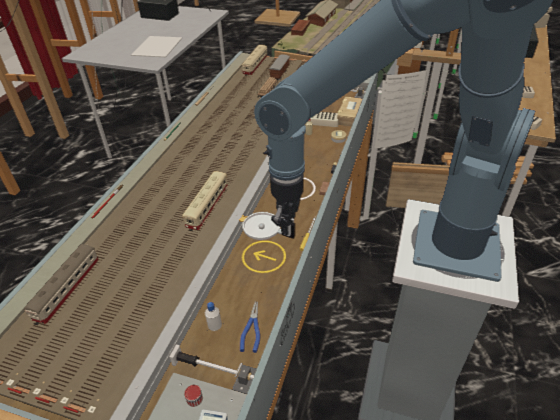

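```bash
python3 -c "
from h import *
print(proj('side',[.491,.192,.118]),proj('side',[.491,.192,.112]));job.finish_job();rep()"
```

```text
[261.09736866 224.13854582] [261.22278139 225.88680716]
the job is handed in; nothing more can be done
the job is handed in; nothing more can be done
```

I slid the dish along the surface to the yellow ring, let it rest there, lifted it 10 cm straight up, and turned it about 96° in the air. I then handed the job in with the dish still held, at about 20 s on the clock.

- **Position:** The last arm pose puts the dish's underside about 0.10 m up. Its centre is at about (0.491, 0.192), within 2 mm of the yellow ring's measured centre.
- **Direction:** The lip points at about -7.1° from world +x. The arrow measured about -7.3°, from one top-camera picture only.
- **Level and still:** The tool's axis is within 0.1° of vertical. The arm was at rest, the grip had not slipped, and the side view agreed with the dish's position.
- **Ball:** It was in the middle of the dish in every wrist picture.
- **Other things:** I saw nothing moved.

The top and wrist cameras disagreed by about 2 mm on the rings and up to 4 mm on the dish, both well inside the tolerances. I used the wrist camera. My last call to read the arm pose came after the hand-in and returned nothing, so the figures above are from just before it.

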